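Vortex the sample in touch mode

TASK

Mix the sample on the vortex mixer: set its rocker switch to touch mode by pushing the half away from the speed dial fully down, then take the one tall tube out of the wire rack, stand it upright, tip down, in the mixer's rubber cup and press until the spring-loaded cup has sunk about 5 mm of its 8 mm travel. Keep it pressed there, the tube in your grip, for at least two seconds without a break, and finish still holding it pressed like that. Touch the mixer with nothing but the tube while you press, and leave the short tubes and everything else on the bench as they are.

Things in the scene. Friction and masses are not known exactly. Their poses are not given: they have to be found in the camera images.
- mixer: Vortex mixer, fixed: 165 mm deep (its x), 125 wide (y), 100 high, 136 to the rim of the cup on top. Origin: centre of the underside; x from front to back, z up. On the low front deck (58 mm up at the rocker, rising 15 degrees to the back): rocker switch on the right (-y) half, round speed dial (40 mm across, 16 high) on the left (+y).
- cup_floor (a point): Centre of the flat floor inside the mixer's black rubber cup, 120 mm above the bench when the cup is up; the point sinks with the cup, its z points up. The cup is 16 mm deep, 30 mm wide at the floor and 39 mm at the rim, which stands 16 mm above this point.
- cup (a joint): How far the cup is pressed down, in m: 0 up, 0.008 at its stop. Spring-loaded straight up: about 3 N to start it, then 1 N more for each mm, so about 8 N at 5 mm and 11 N at the stop.
- rocker (a joint): Tilt of the mixer's rocker switch (32 mm long across the mixer, 20 mm wide, hinged across its middle), in rad: +0.22 touch mode (the half away from the dial fully down), 0 off, -0.22 continuous. It stays where it is put; about 2 N at the middle of a half tilts it, then it meets a firm stop.
- rocker_touch (a point): Centre of the top of the touch half of the rocker, the half away from the speed dial, 12.5 mm from the rocker's hinge line; press down here. Moves with the rocker (about 5 mm from end to end). At rest about 66 mm above the bench when the rocker is level.
- rack: Steel wire tube rack, fixed: 2 rows (along its x) of 4 cells (along its y), 36 mm between cell centres, 72 x 144 mm, top wires 66 mm up, tubes stand on a sheet 12 mm above the bench. Origin: centre of the underside. Four cells hold tubes, never two side by side in a row or column.
- sample_tube: The sample: the only tall tube in the rack, 115 mm long, of white translucent plastic, 29 mm across with a conical tip (flat end 9 mm across, cone 15 mm long) and a screw cap 35 mm across over the top 17 mm. About 40 to 75 g. Origin: centre of the tip's flat end; z points along the tube to the cap.
- short_tube_1: Short tube in the rack, same look and diameters as the sample but 84 mm long; not to be used. Origin: centre of the tip; z points to the cap.
- short_tube_2: Short tube in the rack, same look and diameters as the sample but 84 mm long; not to be used. Origin: centre of the tip; z points to the cap.
- short_tube_3: Short tube in the rack, same look and diameters as the sample but 84 mm long; not to be used. Origin: centre of the tip; z points to the cap.
- petri_stack: Bystander on the bench: taped stack of three Petri dishes, 90 mm across, 46 mm high. Origin: centre of the underside.
- petri_dish: Bystander on the bench: single closed Petri dish, 90 mm across, 15 mm high. Origin: centre of the underside.
- spray_bottle: Bystander on the bench: white spray bottle with a trigger head, 80 mm across, about 200 mm high. Origin: centre of the underside.
- media_bottle: Bystander on the bench: brown jar with a screw lid, 70 mm across, 120 mm high. Origin: centre of the underside.
- tip_box: Bystander on the bench: closed pipette-tip box, 124 x 86 mm, 62 mm high. Origin: centre of the underside.
Things that resemble listed ones, but are neither listed nor needed, are in the scene too. Leave any orange look-alike of the sample_tube alone.

How it is judged:
By the outcome, as a careful person would: the job done as asked, in the order asked, and still so for the second after the job is handed in, while the arm keeps its last pose, push and grip.
It also fails if it takes over 61 s, if anything falls off the work surface, if the arm or the gripper's body presses on something with over 40 N, if the wrist force passes 120 N, or if a joint passes its speed limit or range.

ROBOT

A 6-joint arm with a two-finger parallel gripper is mounted at the origin on the work surface. World frame = base frame: x ahead of the robot, y to its left, z up, the work surface at z = 0. Lengths are in m, angles in rad, forces in N, time in s.
With the tool pointing down it reaches from about 0.375 to 0.975 m from the base axis. Payload 3.8 kg.
Tool frame: the origin (TCP) lies at the very end of the fingers, on their centre line; the grasp point (between the pads) lies 19 mm behind it; z points along the fingers, y is the direction in which the jaws open and shut (so a half turn about z gives the same grasp; the last joint's range is limited). The gripper opens to 85 mm and grips with 20 to 120 N. Pads are 22 mm wide; open, the fingers measure 114 mm over their backs; the gripper's body (76 mm by 85 mm) begins 54 mm behind the grasp point. The pads swing forward as they close: fully open they stand 13 mm farther back than shut.
Start: joints at [1.117, 0.264, 1.604, -0, 1.274, -0.037], TCP at [0.273, 0.617, 0.231] pointing down, gripper open.
Joint ranges: [-2.63, 2.63], [-0.94, 2.18], [0.31, 2.57], [-1.31, 4.45], [0, 2.66], [-2.55, 2.55]. Speed limits (rad/s): [2.57, 2.57, 3.14, 3.14, 3.14, 3.14].

INTERFACE

Orientations are given as a rotation vector (axis times angle).
In Python, from workcell import bot, viewer gives the robot as it stands.
- The arm moves only by the tool jog_arm, never from a script. Its argument "motion" is a list of rows, each an object of numbers: "dx", "dy", "dz": the shift along the world's x, y, z in cm; "turn": the turn about the world's z in rad. A call has 1 to 12 rows; each row shifts and turns the commanded pose from where the row before left it; what a row does not reach is not made up. A row lasts 1/12 s, in which the tool goes at most 41.7 mm and 7.16 degrees, less where a joint would pass 70% of its speed; a pose out of reach is approached as far as the arm can. A call is refused whole if a number of a shift passes 4.17 or a number of a turn 0.125, either way. A call with a gripper value outside its range is refused whole. "fingers" is the finger opening in cm, from 0 to 8.54, set as the call begins (left out, the last holds). The fingers move at their own pace and stop on an object; "grip_force" is the grip in N (left out, the last holds). Time passes only in rows, so rows that do not move let the fingers close. It gives the time, the measured TCP pose, the force and the opening at its end, in the units of the state.
- bot.read_state(): the state, without advancing time (a new reading comes with each control period).
- viewer.read_camera(name): name is "scene" or "top"; returns (picture, depth): 420x560x3 uint8, red, green, blue; 420x560 float32, m along the optical axis (not along the pixel's ray), 0 where there is no reading.
- viewer.camera_info(name): a dict with "vertical_fov" (degrees; the focal length in pixels is half the picture's height over the tangent of half this angle, whatever the lens; pixels are square), "cx", "cy" (the principal point, pixels), "dist" ([k1, k2, p1, p2, k3] as OpenCV has them; the pictures are not rectified), "R" (3x3) and "t" (3): a world point X has camera coordinates R X + t. Camera axes: x right, y down, z forward; pixel columns grow to the right and rows downward; lengths in m; the calibration is good to about 2 mm. A picture is of the moment at which its call begins. camera_info takes no time and is no camera call.
- bot.finish_job(): hands the job in, once; it reports no verdict.
The state is a dict: "time": time; "q": joint angles; "joint_vel": joint speeds; "joint_torque": joint torques, N m; "tool_pos": TCP position; "tcp_rot": TCP orientation; "wrist_force": force on the tool from outside, world axes, zero at the start; "torque": the same for the moment, N m; "width": opening from 0.0 (shut) to 1.0 (fully open).
Only numpy, scipy, OpenCV 4.12 (cv2) and the standard library are available. Lean on these libraries where they do the work, as an engineer would, in place of code of your own. Each camera call takes 0.05 s, during which the arm holds its last target. There are 200 camera calls.

## Working session

There is one attempt and no reset: what is moved stays moved. The work goes in short steps, Python scripts to look and compute and a tool call to move; the robot and the scene stay as the last step left them, time stands still between calls to the robot, and variables do not carry over. Pictures are saved under pics/ and viewed, about 8 in all and at most 12, crops included, and the job is handed in when it is done.

Besides the shell and the picture viewer there is one more tool, called after "Emit:" by a JSON object that holds its "op" and its "data". jog_arm: Moves the arm, as the interface text tells. Its arguments: {"type":"object","properties":{"motion":{"type":"array"},"fingers":{"type":"number"},"grip_force":{"type":"number"}},"required":["motion"]}

```bash
mkdir -p pics; ls; cat > h.py <<'E'
import numpy as np, cv2
from workcell import bot, viewer
def grab(n,tag):
    im,d=viewer.read_camera(n); np.savez(f'pics/{tag}.npz',im=im,d=d); cv2.imwrite(f'pics/{tag}.png',im[:,:,::-1]); return im,d
def cam(n):
    c=viewer.camera_info(n); f=210/np.tan(np.radians(c['vertical_fov'])/2)
    K=np.array([[f,0,c['cx']],[0,f,c['cy']],[0,0,1.]]); return K,np.array(c['dist'],float),np.array(c['R'],float),np.array(c['t'],float)
def ray(n,uv):
    K,D,R,t=cam(n); p=cv2.undistortPoints(np.array(uv,float).reshape(-1,1,2),K,D).reshape(-1,2)
    return -R.T@t, np.c_[p,np.ones(len(p))]@R, p
def plane(n,uv,z):
    o,d,_=ray(n,uv); return o+d*((z-o[2])/d[:,2:])
def cloud(n,dep):
    v,u=np.mgrid[:420,:560]; o,d,_=ray(n,np.c_[u.ravel(),v.ravel()]); X=(o+d*dep.reshape(-1,1)); X[dep.ravel()==0]=np.nan
    return X.reshape(420,560,3)
def proj(n,X):
    K,D,R,t=cam(n); return cv2.projectPoints(np.array(X,float).reshape(-1,1,3),cv2.Rodrigues(R)[0],t,K,D)[0].reshape(-1,2)
E
python3 - <<'E'
from h import *
for n in('scene','top'):
    grab(n,n+'0'); o,_,_=ray(n,[[0,0]]); print(n,o,viewer.camera_info(n)['dist'])
print(bot.read_state())
E
```

```text
pics
scene [1.25788988 0.67538267 0.84984052] [-0.10483882  0.          0.          0.          0.        ]
top [0.50990451 0.03536398 1.09324564] [-0.08186129  0.          0.          0.          0.        ]
{'time': 0.1, 'q': array([ 1.11711404e+00,  2.64699649e-01,  1.60527183e+00, -1.90291668e-05,
        1.27369292e+00, -3.69042266e-02]), 'joint_vel': array([-4.51275429e-04, -3.78168208e-03, -3.52376523e-03,  1.49906424e-04,
       -9.40448924e-07, -4.57072949e-04]), 'joint_torque': array([-1.16785341e-04, -5.16706824e+01, -3.68589020e+01, -6.07757079e-05,
        6.25991132e-03, -4.72845613e-06]), 'tool_pos': array([0.27296521, 0.61660718, 0.23005324]), 'tcp_rot': array([-0.64983607, -3.07315107,  0.00316332]), 'wrist_force': array([-0.5661539 ,  0.44803945, -0.37484229]), 'torque': array([ 0.03005118, -0.00404867,  0.03807592]), 'width': 1.0013706519168069}
```

View pics/scene0.png

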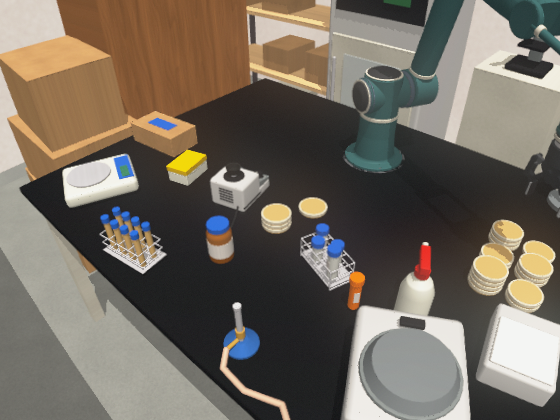

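View pics/top0.png

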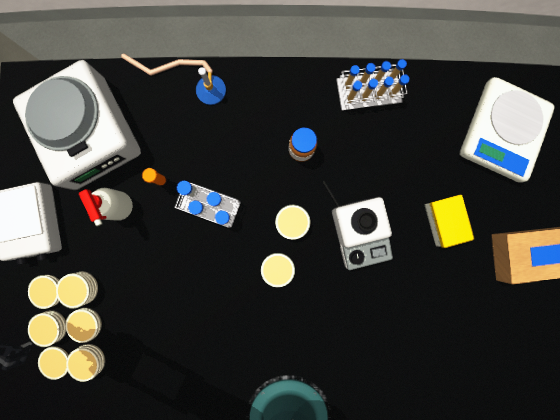

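The scene view shows the mixer at (238,185) and the rack at (327,255), with blue caps. In the top view the mixer is at (362,235), with the cup at (365,221), the dial at (357,257) and the rocker at (379,252). The rack is at (208,204) with four caps.

```bash
cat > m.py <<'E'
from h import *
a=np.load('pics/top0.npz'); im,d=a['im'],a['d']; C=cloud('top',d)
hsv=cv2.cvtColor(im,cv2.COLOR_RGB2HSV)
m=cv2.inRange(hsv,(100,120,80),(125,255,255)); m[:,:165]=0;m[:,250:]=0;m[:170]=0;m[240:]=0
n,l,s,c=cv2.connectedComponentsWithStats(m)
for i in range(1,n):
    if s[i,4]>20:
        Z=C[l==i]; zt=np.nanpercentile(Z[:,2],70); print('cap',c[i].round(1),s[i,4],'z',np.nanpercentile(Z[:,2],[10,50,90]).round(3), 'xy',plane('top',[c[i]],zt).round(4))
b=np.load('pics/scene0.npz'); Cs=cloud('scene',b['d']); hs=cv2.cvtColor(b['im'],cv2.COLOR_RGB2HSV)
m=cv2.inRange(hs,(100,120,80),(125,255,255)); m[:,:295]=0;m[:,350:]=0;m[:220]=0;m[290:]=0
n,l,s,c=cv2.connectedComponentsWithStats(m)
for i in range(1,n):
    if s[i,4]>20:
        Z=Cs[l==i]; print('scap',c[i].round(1),s[i,4],'max z',np.nanpercentile(Z[:,2],[5,50,95]).round(3),np.nanmedian(Z,0).round(3))
# mixer
for nm,(u,v) in dict(cup=(365,221),dial=(357,257),rock=(379,252)).items(): print(nm,C[v,u].round(4))
M=(C[...,2]>.085)&(C[...,2]<.112); M[:,:325]=0;M[:,400:]=0;M[:190]=0;M[275:]=0
r=cv2.minAreaRect(np.float32(C[M][:,:2])); print('body top rect',r)
big=lambda i,x0,y0,x1,y1,k:cv2.resize(i[y0:y1,x0:x1],None,fx=k,fy=k,interpolation=cv2.INTER_CUBIC)
A=big(im,325,190,400,275,6); B=big(im,165,170,250,245,6); S=big(b['im'],285,215,365,295,4)
H=max(x.shape[0] for x in(A,B)); pad=lambda x:cv2.copyMakeBorder(x,0,H-x.shape[0],0,0,0)
o=np.hstack([pad(A)[:, :],pad(B)]); o=o[:, :]
cv2.imwrite('pics/crop1.png',cv2.resize(o,None,fx=800/o.shape[1],fy=800/o.shape[1])[:,:,::-1])
E
python3 m.py
```

```text
cap [183.8 187.4] 181 z [0.122 0.127 0.129] xy [[0.613  0.26   0.1279]]
cap [213.5 198.6] 159 z [0.09  0.096 0.098] xy [[0.5887 0.1922 0.0965]]
cap [195.1 207. ] 157 z [0.093 0.096 0.098] xy [[0.5672 0.2378 0.0969]]
cap [221.8 217.2] 156 z [0.093 0.096 0.098] xy [[0.5422 0.1707 0.0968]]
scap [319.8 235.3] 301 max z [0.004 0.094 0.097] [0.563 0.184 0.094]
scap [335.6 247.6] 247 max z [-0.     0.122  0.128] [0.612 0.256 0.122]
cup [ 0.5341 -0.181   0.1213]
dial [ 0.4435 -0.171   0.0737]
rock [ 0.4558 -0.2299  0.0645]
body top rect ((0.5332907438278198, -0.18265801668167114), (0.1064668595790863, 0.1268647462129593), 13.950484275817871)
```

View pics/crop1.png

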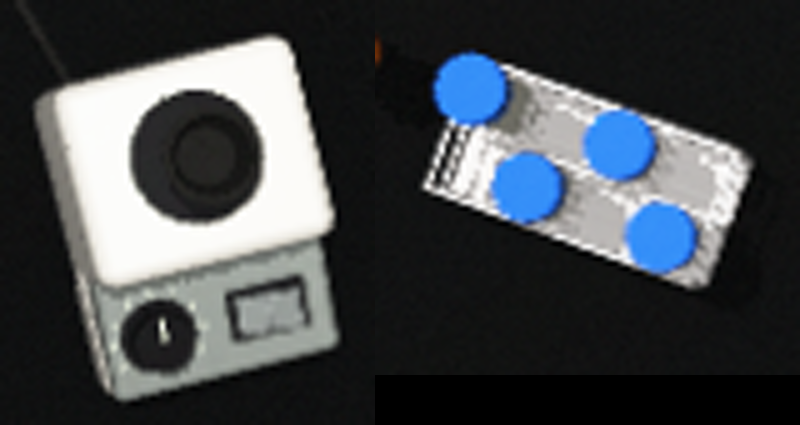

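The crop shows the cup rim centred at crop (196,157), the rocker at crop (269,308), and the dial to its left. The tall tube (cap at z 0.127) is the upper-left cap in the rack. Next I'll refine the key points.

```bash
cat > m2.py <<'E'
from h import *
a=np.load('pics/top0.npz'); im,d=a['im'],a['d']; C=cloud('top',d)
g=cv2.cvtColor(im,cv2.COLOR_RGB2GRAY)
# cup rim: dark blob inside white top
m=(g<90).astype(np.uint8); m[:,:340]=0;m[:,390:]=0;m[:203]=0;m[240:]=0
n,l,s,c=cv2.connectedComponentsWithStats(m); i=l[221,364]; 
k=cv2.findContours((l==i).astype(np.uint8),0,1)[0][0]; e=cv2.minEnclosingCircle(k); print('rim px',c[i],s[i],e)
for z in(.120,.128,.136): print(z,plane('top',[c[i]],z).round(4))
Z=C[l==i]; print('z pct',np.percentile(Z[:,2],[2,10,30,50,70,90,98]).round(4))
hi=Z[Z[:,2]>.131]; lo=Z[Z[:,2]<.1235]; print('rim box centre',(hi.max(0)+hi.min(0))/2,'extent',np.ptp(hi,0),'floor',lo.mean(0),np.ptp(lo,0),len(lo))
print(g[245:260,366:392])
print((C[245:260,368:390,2]*1000).round(0).astype(int))
u=np.array([[378.5,251.3]]); print('rock c',plane('top',u,.064).round(4)); print('dial',plane('top',[[356.4,256.8]],.074).round(4))
# tube cap
hsv=cv2.cvtColor(im,cv2.COLOR_RGB2HSV); m=cv2.inRange(hsv,(100,120,80),(125,255,255))
m[:,:174]=0;m[:,192]=0;m[:178]=0;m[199:]=0;m[:,193:]=0
Z=C[m>0]; T=Z[Z[:,2]>.120]; print('cap c',T.mean(0),'box',(T.max(0)+T.min(0))/2,np.ptp(T,0))
for nm,(u,v) in dict(orange=(150,176),spray=(95,207),media=(303,137)).items(): print(nm,C[v,u].round(3))
b=np.load('pics/scene0.npz'); Cs=cloud('scene',b['d']); q=(Cs[...,2]>.124)&(Cs[...,2]<.131)&(abs(Cs[...,0]-.613)<.03)&(abs(Cs[...,1]-.26)<.03); print('scene cap',Cs[q].mean(0),np.ptp(Cs[q],0))
q=(Cs[...,2]>.131)&(Cs[...,2]<.140)&(abs(Cs[...,0]-.534)<.04)&(abs(Cs[...,1]+.181)<.04); P=Cs[q]; print('scene rim',(P.max(0)+P.min(0))/2,np.ptp(P,0))
E
python3 m2.py
```

```text
rim px [363.9011194  220.84328358] [351 208  26  26 536] ((363.9586486816406, 220.943603515625), 13.103686332702637)
0.12 [[ 0.5345 -0.1786  0.12  ]]
0.128 [[ 0.5343 -0.1768  0.128 ]]
0.136 [[ 0.5341 -0.1751  0.136 ]]
z pct [nan nan nan nan nan nan nan]
rim box centre [ 0.53493464 -0.18278687  0.13530899] extent [0.04561043 0.04497894 0.00829208] floor [ 0.53425568 -0.1759716   0.10942041] [0.06222353 0.06222593 0.02521565] 356
[[165 164 164 165 165 166 165 167 166 165 166 163 150 143 139 124  89  61
   46  98 161 170 168 154  90  17]
 [165 165 165 164 165 163 165 163 150 142 139 128  93  63  44  30  29  31
   31  68 136 170 170 164 112  15]
 [164 164 164 161 150 145 137 130  93  66  45  34  37  41  44  41  54  79
   84  56 126 169 170 161 106  16]
 [164 164 165 158  99  69  47  32  40  40  64  76  94 112 114 105 115 142
  133  57 126 167 169 165 118  30]
 [163 165 164 154  39  42  83  94 109 104 126 138 145 166 167 155 156 157
  129  47 116 167 166 166 126  45]
 [164 162 164 154  61  56 131 155 168 161 158 157 152 158 156 155 156 156
  128  51 107 165 166 166 136  61]
 [163 163 163 
[... 1731 characters left out ...]
 56 53 56 58 62 63 61 66 61 61 62 57 54 54 55 55 54 54 52 52 53]
 [60 56 58 56 58 54 62 54 57 58 54 53 53 54 51 56 54 55 48 55 53 54]
 [56 57 55 55 58 58 57 51 54 54 52 51 53 53 54 50 54 52 54 53 54 53]
 [56 53 57 55 54 53 54 54 56 52 54 54 49 54 53 52 49 58 54 48 49 52]]
rock c [[ 0.4576 -0.2287  0.064 ]]
dial [[ 0.444  -0.1694  0.074 ]]
cap c [0.61297426 0.25963024 0.12690961] box [0.61292305 0.26007469 0.12609943] [0.03225005 0.03438224 0.01119858]
orange [0.643 0.348 0.114]
spray [0.561 0.45  0.192]
media [ 0.74  -0.03   0.118]
scene cap [0.61842424 0.2611821  0.12620311] [0.03318634 0.03192384 0.0051691 ]
scene rim [ 0.53711716 -0.18146252  0.13439001] [0.04682618 0.04827407 0.00649049]
```

Emit:
{"op": "jog_arm", "data": {"motion": [{"dx": 0.4,"dy": -1.8,"turn": -0.04},{"dx": 0.75,"dy": -3.5,"turn": -0.04},{"dx": 0.75,"dy": -3.5,"turn": -0.04},{"dx": 0.75,"dy": -3.5,"turn": -0.04},{"dx": 0.75,"dy": -3.5,"turn": -0.04},{"dx": 0.75,"dy": -3.5,"turn": -0.04},{"dx": 0.75,"dy": -3.5,"turn": -0.04},{"dx": 0.75,"dy": -3.5,"turn": -0.04},{"dx": 0.75,"dy": -3.5,"turn": -0.04},{"dx": 0.75,"dy": -3.5,"turn": -0.04},{"dx": 0.75,"dy": -3.5,"turn": -0.04},{"dx": 0.75,"dy": -3.5,"turn": -0.04}], "fingers": 0, "grip_force": 40}}

```text
validation failed for argument at $.mo...
```

Emit:
{"op": "jog_arm", "data": {"motion": [{"dx": 0.75,"dy": -3.5,"turn": -0.04},{"dx": 0.75,"dy": -3.5,"turn": -0.04},{"dx": 0.75,"dy": -3.5,"turn": -0.04},{"dx": 0.75,"dy": -3.5,"turn": -0.04},{"dx": 0.75,"dy": -3.5,"turn": -0.04},{"dx": 0.75,"dy": -3.5,"turn": -0.04},{"dx": 0.75,"dy": -3.5,"turn": -0.04},{"dx": 0.75,"dy": -3.5,"turn": -0.04},{"dx": 0.75,"dy": -3.5,"turn": -0.04},{"dx": 0.75,"dy": -3.5,"turn": -0.04},{"dx": 0.75,"dy": -3.0,"turn": -0.04},{}]}}

```text
validation failed for argument at $.mo...
```

Emit:
{"op": "jog_arm", "data": {"motion": [{"dx": 0.4,"dy": -1.8,"dz": 0,"turn": -0.04},{"dx": 0.75,"dy": -3.5,"dz": 0,"turn": -0.04},{"dx": 0.75,"dy": -3.5,"dz": 0,"turn": -0.04},{"dx": 0.75,"dy": -3.5,"dz": 0,"turn": -0.04},{"dx": 0.75,"dy": -3.5,"dz": 0,"turn": -0.04},{"dx": 0.75,"dy": -3.5,"dz": 0,"turn": -0.04},{"dx": 0.75,"dy": -3.5,"dz": 0,"turn": -0.04},{"dx": 0.75,"dy": -3.5,"dz": 0,"turn": -0.04},{"dx": 0.75,"dy": -3.5,"dz": 0,"turn": -0.04},{"dx": 0.75,"dy": -3.5,"dz": 0,"turn": -0.04},{"dx": 0.75,"dy": -3.5,"dz": 0,"turn": -0.04},{"dx": 0.75,"dy": -3.5,"dz": 0,"turn": -0.04}], "fingers": 0, "grip_force": 40}}

```text
time: 1.1
tool_pos: [0.3594, 0.2125, 0.2309]
tcp_rot: [-1.364, -2.83, 0.0]
wrist_force: [0.3, 0.3, -0.0]
width: 0.001
```

Emit:
{"op": "jog_arm", "data": {"motion": [{"dx": 0.85,"dy": -3.8,"dz": 0,"turn": -0.036},{"dx": 0.85,"dy": -3.8,"dz": 0,"turn": -0.036},{"dx": 0.85,"dy": -3.8,"dz": 0,"turn": -0.036},{"dx": 0.85,"dy": -3.8,"dz": 0,"turn": -0.036},{"dx": 0.85,"dy": -3.8,"dz": 0,"turn": -0.036},{"dx": 0.85,"dy": -3.8,"dz": 0,"turn": -0.036},{"dx": 0.85,"dy": -3.8,"dz": 0,"turn": -0.036},{"dx": 0.85,"dy": -3.8,"dz": 0,"turn": -0.036},{"dx": 0.85,"dy": -3.8,"dz": 0,"turn": -0.036},{"dx": 0.85,"dy": -3.8,"dz": 0,"turn": -0.036},{"dx": 0.85,"dy": -3.8,"dz": 0,"turn": -0.036},{"dx": 0.85,"dy": -3.8,"dz": 0,"turn": -0.036}]}}

```text
time: 2.1
tool_pos: [0.4614, -0.2437, 0.2308]
tcp_rot: [-1.94, -2.471, -0.0]
wrist_force: [0.7, 0.8, 1.1]
width: 0.001
```

Emit:
{"op": "jog_arm", "data": {"motion": [{"dx": 0,"dy": 0,"dz": -2.5,"turn": 0},{"dx": 0,"dy": 0,"dz": -3,"turn": 0},{"dx": 0,"dy": 0,"dz": -3,"turn": 0},{"dx": 0,"dy": 0,"dz": -3,"turn": 0},{"dx": 0,"dy": 0,"dz": -2,"turn": 0},{"dx": 0,"dy": 0,"dz": 0,"turn": 0},{"dx": 0,"dy": 0,"dz": 0,"turn": 0}]}}

```text
time: 2.68
tool_pos: [0.4604, -0.241, 0.0948]
tcp_rot: [-1.935, -2.47, 0.001]
wrist_force: [0.2, -0.2, 0.6]
width: -0.002
```

```bash
python3 - <<'E'
from h import *
im,d=grab('scene','s1')
s=bot.read_state(); print(s['tool_pos'],s['time'])
cv2.imwrite('pics/c2.png',cv2.resize(im[150:230,190:290],None,fx=6,fy=6,interpolation=2)[:,:,::-1])
p=s['tool_pos']; print(proj('scene',[p])); 
h=np.array([.4576,-.2287,.066]); print('hinge px',proj('scene',[h,h+[.003,-.012,0]]))
E
```

```text
[ 0.4618749  -0.24182826  0.09661406] 2.7333
[[238.24944516 160.39954208]]
hinge px [[242.54652357 169.06620239]
 [239.41198325 168.15229064]]
```

View pics/c2.png

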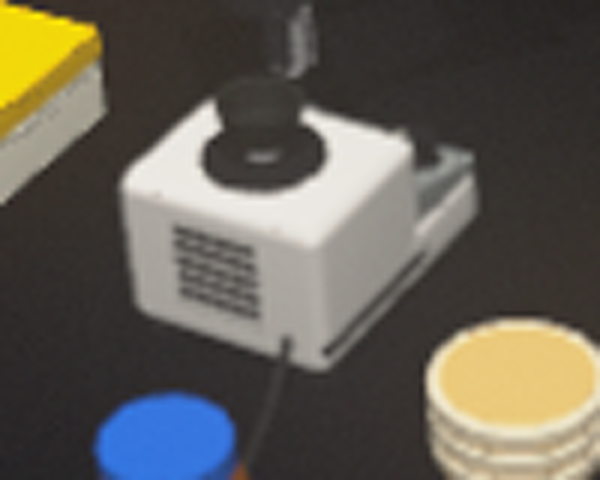

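The view from behind shows the fingertips above the front deck with the rocker hidden behind the body, so I'll press by force.

Emit:
{"op": "jog_arm", "data": {"motion": [{"dx": 0.05,"dy": -0.35,"dz": -1,"turn": 0},{"dx": 0,"dy": 0,"dz": -1,"turn": 0},{"dx": 0,"dy": 0,"dz": -0.3,"turn": 0},{"dx": 0,"dy": 0,"dz": 0,"turn": 0},{"dx": 0,"dy": 0,"dz": 0,"turn": 0}]}}

```text
time: 3.15
tool_pos: [0.4622, -0.2452, 0.0732]
tcp_rot: [-1.937, -2.473, 0.0]
wrist_force: [0.1, -0.1, -0.0]
width: 0.002
```

Emit:
{"op": "jog_arm", "data": {"motion": [{"dx": 0,"dy": 0,"dz": -0.2,"turn": 0},{"dx": 0,"dy": 0,"dz": -0.1,"turn": 0},{"dx": 0,"dy": 0,"dz": 0,"turn": 0},{"dx": 0,"dy": 0,"dz": 0,"turn": 0}]}}

```text
time: 3.48
tool_pos: [0.463, -0.2458, 0.071]
tcp_rot: [1.936, 2.472, 0.0]
wrist_force: [0.2, -1.6, 2.4]
width: -0.0
```

Emit:
{"op": "jog_arm", "data": {"motion": [{"dx": 0,"dy": 0,"dz": -0.1,"turn": 0},{"dx": 0,"dy": 0,"dz": -0.1,"turn": 0},{"dx": 0,"dy": 0,"dz": 0,"turn": 0},{"dx": 0,"dy": 0,"dz": 0,"turn": 0}]}}

```text
time: 3.82
tool_pos: [0.4632, -0.246, 0.069]
tcp_rot: [1.936, 2.471, 0.0]
wrist_force: [0.9, -1.9, 4.9]
width: -0.0
```

Emit:
{"op": "jog_arm", "data": {"motion": [{"dx": 0,"dy": 0,"dz": -0.1,"turn": 0},{"dx": 0,"dy": 0,"dz": 0,"turn": 0},{"dx": 0,"dy": 0,"dz": 0,"turn": 0}]}}

```text
time: 4.07
tool_pos: [0.4619, -0.2449, 0.067]
tcp_rot: [-1.937, -2.472, -0.0]
wrist_force: [1.4, -2.2, 3.2]
width: 0.001
```

Emit:
{"op": "jog_arm", "data": {"motion": [{"dx": 0,"dy": 0,"dz": -0.05,"turn": 0},{"dx": 0,"dy": 0,"dz": 0,"turn": 0},{"dx": 0,"dy": 0,"dz": 0,"turn": 0}]}}

```text
time: 4.32
tool_pos: [0.462, -0.2451, 0.0666]
tcp_rot: [-1.937, -2.473, -0.0]
wrist_force: [1.2, -2.5, 3.0]
width: -0.001
```

Emit:
{"op": "jog_arm", "data": {"motion": [{"dx": 0,"dy": 0,"dz": -0.1,"turn": 0},{"dx": 0,"dy": 0,"dz": 0,"turn": 0},{"dx": 0,"dy": 0,"dz": 0,"turn": 0}]}}

```text
time: 4.57
tool_pos: [0.4622, -0.2453, 0.0657]
tcp_rot: [-1.937, -2.473, 0.0]
wrist_force: [1.3, -2.6, 3.3]
width: 0.003
```

Emit:
{"op": "jog_arm", "data": {"motion": [{"dx": 0,"dy": 0,"dz": -0.05,"turn": 0},{"dx": 0,"dy": 0,"dz": 0,"turn": 0},{"dx": 0,"dy": 0,"dz": 0,"turn": 0}]}}

```text
time: 4.82
tool_pos: [0.4624, -0.2454, 0.0655]
tcp_rot: [1.937, 2.473, -0.0]
wrist_force: [0.9, -2.4, 4.9]
width: -0.003
```

Emit:
{"op": "jog_arm", "data": {"motion": [{"dx": 0,"dy": 0,"dz": -0.05,"turn": 0},{"dx": 0,"dy": 0,"dz": 0,"turn": 0},{"dx": 0,"dy": 0,"dz": 0,"turn": 0}]}}

```text
time: 5.07
tool_pos: [0.4625, -0.2455, 0.0654]
tcp_rot: [1.937, 2.473, -0.0]
wrist_force: [0.1, -1.2, 8.5]
width: 0.001
```

Emit:
{"op": "jog_arm", "data": {"motion": [{"dx": 0,"dy": 0,"dz": -0.05,"turn": 0},{"dx": 0,"dy": 0,"dz": 0,"turn": 0},{"dx": 0,"dy": 0,"dz": 0,"turn": 0}]}}

```text
time: 5.32
tool_pos: [0.4625, -0.2455, 0.0653]
tcp_rot: [1.937, 2.473, 0.0]
wrist_force: [-0.3, -2.2, 10.3]
width: 0.001
```

Emit:
{"op": "jog_arm", "data": {"motion": [{"dx": 0,"dy": 0,"dz": -0.1,"turn": 0},{"dx": 0,"dy": 0,"dz": 0,"turn": 0},{"dx": 0,"dy": 0,"dz": 0,"turn": 0}]}}

```text
time: 5.57
tool_pos: [0.4627, -0.2455, 0.065]
tcp_rot: [1.937, 2.473, 0.0]
wrist_force: [-2.4, -0.1, 14.3]
width: 0.001
```

Emit:
{"op": "jog_arm", "data": {"motion": [{"dx": 0,"dy": 0,"dz": 1,"turn": 0},{"dx": 0,"dy": 0,"dz": 2.5,"turn": 0},{"dx": 0,"dy": 0,"dz": 3,"turn": 0},{"dx": 0,"dy": 0,"dz": 3,"turn": 0},{"dx": 0,"dy": 0,"dz": 3,"turn": 0},{"dx": 0,"dy": 0,"dz": 3,"turn": 0},{"dx": 0,"dy": 0,"dz": 2.5,"turn": 0},{"dx": 0.6,"dy": 2,"dz": 0,"turn": -0.03},{"dx": 0.9,"dy": 3,"dz": 0,"turn": -0.03},{"dx": 0.9,"dy": 3,"dz": 0,"turn": -0.03},{"dx": 0.9,"dy": 3,"dz": 0,"turn": -0.03},{"dx": 0.9,"dy": 3,"dz": 0,"turn": -0.03}], "fingers": 6}}

```text
time: 6.57
tool_pos: [0.5028, -0.1033, 0.2419]
tcp_rot: [-2.117, -2.316, 0.002]
wrist_force: [0.8, -0.7, 0.8]
width: 0.703
```

Emit:
{"op": "jog_arm", "data": {"motion": [{"dx": 0.9,"dy": 3,"dz": 0,"turn": -0.035},{"dx": 0.9,"dy": 3,"dz": 0,"turn": -0.035},{"dx": 0.9,"dy": 3,"dz": 0,"turn": -0.035},{"dx": 0.9,"dy": 3,"dz": 0,"turn": -0.035},{"dx": 0.9,"dy": 3,"dz": 0,"turn": -0.035},{"dx": 0.9,"dy": 3,"dz": 0,"turn": -0.035},{"dx": 0.9,"dy": 3,"dz": 0,"turn": -0.035},{"dx": 0.9,"dy": 3,"dz": 0,"turn": -0.035},{"dx": 0.9,"dy": 3,"dz": 0,"turn": -0.035},{"dx": 0.9,"dy": 3,"dz": 0,"turn": -0.035},{"dx": 0.9,"dy": 3,"dz": 0,"turn": -0.035},{"dx": 0.6,"dy": 2.0,"dz": 0,"turn": -0.03}]}}

```text
time: 7.57
tool_pos: [0.6078, 0.2473, 0.2413]
tcp_rot: [-2.548, -1.834, 0.006]
wrist_force: [0.1, -0.8, 0.1]
width: 0.701
```

```bash
python3 - <<'E'
from h import *
im,d=grab('top','t2')
s=bot.read_state(); print(s['tool_pos'],s['tcp_rot'],s['time'],s['width'])
C=np.nanmean([cloud('top',d),cloud('top',viewer.read_camera('top')[1]),cloud('top',viewer.read_camera('top')[1])],0)
print((C[249:256,372:387,2]*1000).round(0).astype(int))
cv2.imwrite('pics/c3.png',np.hstack([cv2.resize(im[190:275,325:400],(450,510),interpolation=2),cv2.resize(im[160:245,130:188],(348,510),interpolation=2)])[:,:,::-1])
E
```

```text
[0.60847952 0.25024674 0.24119098] [-2.54649018e+00 -1.83289958e+00  2.32324769e-03] 7.6167 0.7016129144259167
[[62 65 64 62 67 66 69 68 66 67 66 64 66 60 60]
 [64 60 69 69 71 68 68 67 65 67 65 64 66 64 58]
 [62 68 70 72 69 70 69 66 65 66 65 62 63 64 59]
 [61 60 71 71 68 68 67 65 65 66 63 64 62 61 57]
 [62 59 69 72 70 67 65 66 64 64 64 63 64 63 58]
 [61 59 69 69 69 67 66 63 64 62 62 64 62 60 57]
 [59 60 65 69 68 66 65 64 66 63 62 57 57 57 53]]
```

View pics/c3.png

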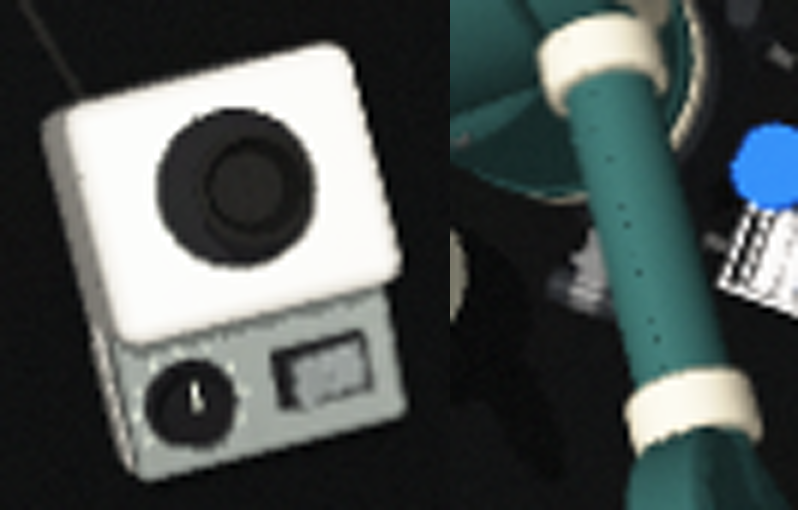

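The crop shows the rocker's dial side raised now (about 71 mm against 63 mm), so touch mode is set. Next I'll grasp the tube.

Emit:
{"op": "jog_arm", "data": {"motion": [{"dx": 0.45,"dy": 0.95,"dz": -2,"turn": 0},{"dx": 0,"dy": 0,"dz": -3,"turn": 0},{"dx": 0,"dy": 0,"dz": -3,"turn": 0},{"dx": 0,"dy": 0,"dz": -1,"turn": 0},{"dx": 0,"dy": 0,"dz": 0,"turn": 0},{"dx": 0,"dy": 0,"dz": 0,"turn": 0},{"dx": 0,"dy": 0,"dz": 0,"turn": 0}]}}

```text
time: 8.3
tool_pos: [0.6148, 0.254, 0.1553]
tcp_rot: [2.55, 1.834, 0.004]
wrist_force: [0.7, 0.1, 0.1]
width: 0.701
```

```bash
python3 - <<'E'
from h import *
im,d=grab('scene','s2'); im2,_=grab('top','t3')
s=bot.read_state(); print(s['tool_pos'],s['time'])
cv2.imwrite('pics/c4.png',np.hstack([cv2.resize(im[190:300,280:390],(500,500),interpolation=2),cv2.resize(im2[160:240,150:198],(300,500),interpolation=2)])[:,:,::-1])
E
```

```text
[0.61532667 0.25446739 0.15609976] 8.4
```

View pics/c4.png

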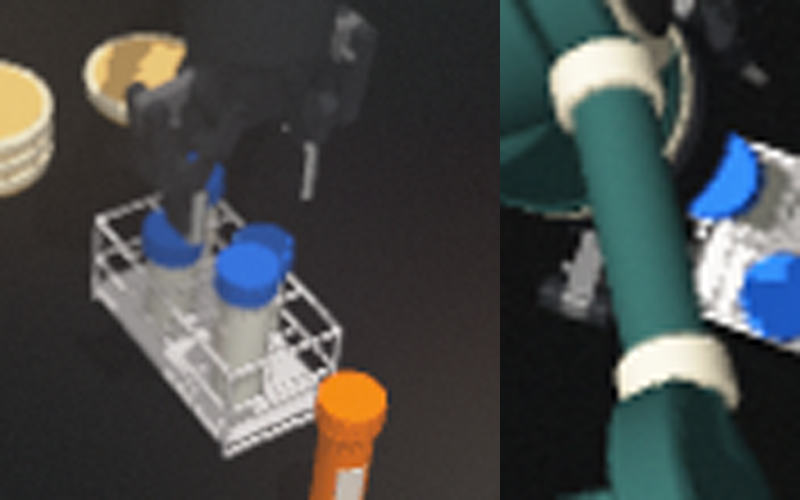

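The crop shows the two fingers straddling the tall tube's cap at (250,268), with the orange look-alike clear of them. A few mm of correction, then down.

Emit:
{"op": "jog_arm", "data": {"motion": [{"dx": -0.2,"dy": 0.5,"dz": 0,"turn": 0},{"dx": 0,"dy": 0,"dz": 0,"turn": 0},{"dx": 0,"dy": 0,"dz": 0,"turn": 0},{"dx": 0,"dy": 0,"dz": 0,"turn": 0}]}}

```text
time: 8.73
tool_pos: [0.6118, 0.2595, 0.1538]
tcp_rot: [2.549, 1.836, 0.001]
wrist_force: [-0.0, 1.0, 0.7]
width: 0.707
```

Emit:
{"op": "jog_arm", "data": {"motion": [{"dx": 0,"dy": 0,"dz": -1.5,"turn": 0},{"dx": 0,"dy": 0,"dz": -2,"turn": 0},{"dx": 0,"dy": 0,"dz": -1.5,"turn": 0},{"dx": 0,"dy": 0,"dz": -0.8,"turn": 0},{"dx": 0,"dy": 0,"dz": 0,"turn": 0},{"dx": 0,"dy": 0,"dz": 0,"turn": 0},{"dx": 0,"dy": 0,"dz": 0,"turn": 0},{"dx": 0,"dy": 0,"dz": 0,"turn": 0}]}}

```text
time: 9.4
tool_pos: [0.6128, 0.2596, 0.0969]
tcp_rot: [2.549, 1.835, 0.004]
wrist_force: [0.7, 0.2, 0.1]
width: 0.701
```

Good position. Close gently, then firm up.

Emit:
{"op": "jog_arm", "data": {"motion": [{"dx": 0,"dy": 0,"dz": 0,"turn": 0},{"dx": 0,"dy": 0,"dz": 0,"turn": 0},{"dx": 0,"dy": 0,"dz": 0,"turn": 0},{"dx": 0,"dy": 0,"dz": 0,"turn": 0},{"dx": 0,"dy": 0,"dz": 0,"turn": 0},{"dx": 0,"dy": 0,"dz": 0,"turn": 0},{"dx": 0,"dy": 0,"dz": 0,"turn": 0},{"dx": 0,"dy": 0,"dz": 0,"turn": 0},{"dx": 0,"dy": 0,"dz": 0,"turn": 0},{"dx": 0,"dy": 0,"dz": 0,"turn": 0}], "fingers": 2, "grip_force": 60}}

```text
time: 10.23
tool_pos: [0.6125, 0.2596, 0.0965]
tcp_rot: [2.549, 1.835, 0.003]
wrist_force: [-1.0, -0.3, 4.8]
width: 0.393
```

Emit:
{"op": "jog_arm", "data": {"motion": [{"dx": 0,"dy": 0,"dz": 0.5,"turn": 0},{"dx": 0,"dy": 0,"dz": 1,"turn": 0},{"dx": 0,"dy": 0,"dz": 1.5,"turn": 0},{"dx": 0,"dy": 0,"dz": 2,"turn": 0},{"dx": 0,"dy": 0,"dz": 2,"turn": 0},{"dx": 0,"dy": 0,"dz": 2,"turn": 0},{"dx": 0,"dy": 0,"dz": 2,"turn": 0},{"dx": 0,"dy": 0,"dz": 2,"turn": 0},{"dx": 0,"dy": 0,"dz": 2,"turn": 0},{"dx": 0,"dy": 0,"dz": 1,"turn": 0},{"dx": 0,"dy": 0,"dz": 0,"turn": 0},{"dx": 0,"dy": 0,"dz": 0,"turn": 0}]}}

```text
time: 11.23
tool_pos: [0.6118, 0.2592, 0.2555]
tcp_rot: [2.55, 1.835, 0.001]
wrist_force: [-0.0, 0.0, -0.7]
width: 0.389
```

```bash
python3 - <<'E'
from h import *
im,d=grab('scene','s3')
s=bot.read_state(); print(s['tool_pos'],s['time'],s['width'],s['wrist_force'])
p=s['tool_pos']; print('TCP px, expected tip px',proj('scene',[p,[p[0],p[1],p[2]-.085]]))
cv2.imwrite('pics/c5.png',cv2.resize(im[150:300,270:400],(520,600),interpolation=2)[:,:,::-1])
E
```

```text
[0.61119054 0.25897598 0.25413727] 11.2833 0.3896766726404613 [-0.05878263  0.20109006 -2.14882265]
TCP px, expected tip px [[338.65211598 205.42676386]
 [335.99469267 233.6519843 ]]
```

View pics/c5.png

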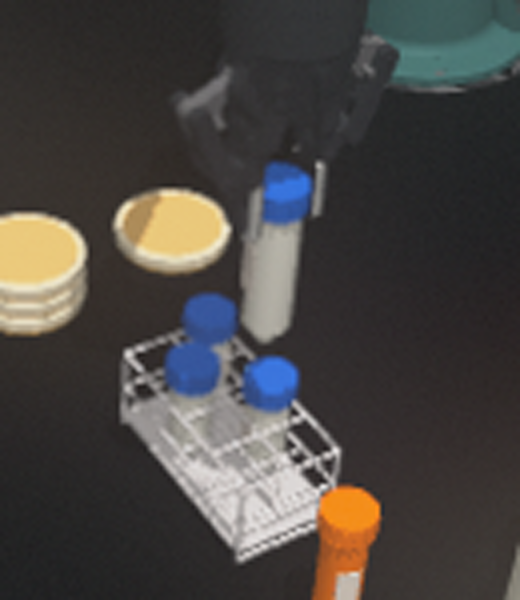

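The crop shows the tube held upright, with its tip at crop (267,335), which is px (336.7,233.8) against an expected (336.0,233.7). The short tubes are undisturbed. Carry to the mixer.

Emit:
{"op": "jog_arm", "data": {"motion": [{"dx": -0.2,"dy": -1.2,"dz": 0.5,"turn": 0},{"dx": -0.4,"dy": -2.5,"dz": 0.5,"turn": 0},{"dx": -0.5,"dy": -3,"dz": 0.5,"turn": 0},{"dx": -0.5,"dy": -3,"dz": 0,"turn": 0},{"dx": -0.5,"dy": -3,"dz": 0,"turn": 0},{"dx": -0.5,"dy": -3,"dz": 0,"turn": 0},{"dx": -0.5,"dy": -3,"dz": 0,"turn": 0},{"dx": -0.5,"dy": -3,"dz": 0,"turn": 0},{"dx": -0.5,"dy": -3,"dz": 0,"turn": 0},{"dx": -0.5,"dy": -3,"dz": 0,"turn": 0},{"dx": -0.5,"dy": -3,"dz": 0,"turn": 0},{"dx": -0.5,"dy": -3,"dz": 0,"turn": 0}]}}

```text
time: 12.28
tool_pos: [0.5539, -0.0797, 0.2688]
tcp_rot: [-2.548, -1.834, 0.004]
wrist_force: [0.0, 0.4, 0.2]
width: 0.39
```

Emit:
{"op": "jog_arm", "data": {"motion": [{"dx": -0.5,"dy": -3,"dz": 0,"turn": 0},{"dx": -0.5,"dy": -3,"dz": 0,"turn": 0},{"dx": -0.5,"dy": -3,"dz": 0,"turn": 0},{"dx": -0.4,"dy": -1.5,"dz": 0,"turn": 0},{"dx": 0,"dy": 0,"dz": 0,"turn": 0},{"dx": 0,"dy": 0,"dz": 0,"turn": 0},{"dx": 0,"dy": 0,"dz": 0,"turn": 0},{"dx": 0,"dy": 0,"dz": 0,"turn": 0}]}}

```text
time: 12.95
tool_pos: [0.5365, -0.1819, 0.2697]
tcp_rot: [-2.548, -1.836, 0.001]
wrist_force: [0.5, 0.4, -0.5]
width: 0.389
```

```bash
python3 - <<'E'
from h import *
im,d=grab('scene','s4')
s=bot.read_state(); print(s['tool_pos'],s['time'],s['width'],s['wrist_force'])
p=s['tool_pos']; print('TCP px, expected tip px',proj('scene',[p,[p[0],p[1],p[2]-.085],[.535,-.1825,.136],[.535,-.1825,.12]]))
cv2.imwrite('pics/c6.png',cv2.resize(im[110:220,180:290],(600,600),interpolation=2)[:,:,::-1])
E
```

```text
[ 0.53667955 -0.18178269  0.26988138] 13.0 0.3913890528668859 [ 1.01575305  0.33432416 -0.05953312]
TCP px, expected tip px [[229.49722806 127.02756936]
 [231.84013141 152.41760239]
 [233.35988646 165.83797584]
 [233.765744   170.19830209]]
```

View pics/c6.png

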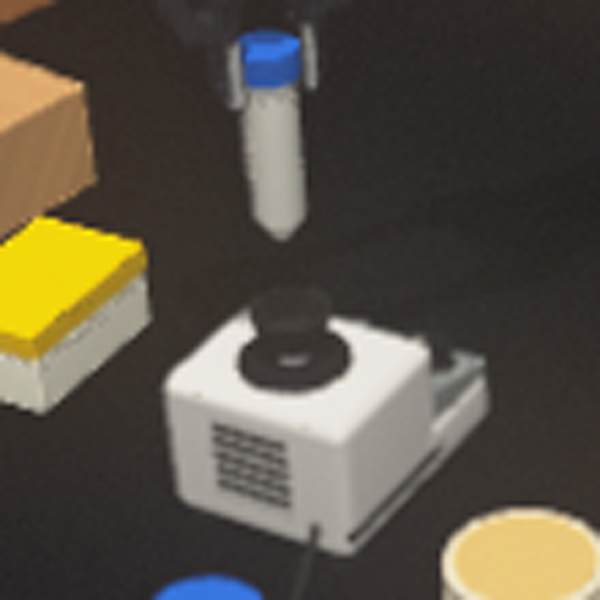

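The tip is at crop (282,237), as predicted, and the cup rim centre is at crop (292,303). The alignment agrees, so I'll lower it.

Emit:
{"op": "jog_arm", "data": {"motion": [{"dx": -0.15,"dy": 0,"dz": -1,"turn": 0},{"dx": 0,"dy": 0,"dz": -1.5,"turn": 0},{"dx": 0,"dy": 0,"dz": -1.5,"turn": 0},{"dx": 0,"dy": 0,"dz": -1.2,"turn": 0},{"dx": 0,"dy": 0,"dz": -0.5,"turn": 0},{"dx": 0,"dy": 0,"dz": 0,"turn": 0},{"dx": 0,"dy": 0,"dz": 0,"turn": 0},{"dx": 0,"dy": 0,"dz": 0,"turn": 0}], "grip_force": 80}}

```text
time: 13.67
tool_pos: [0.5359, -0.1829, 0.2141]
tcp_rot: [2.549, 1.835, 0.001]
wrist_force: [0.2, -0.7, -1.0]
width: 0.388
```

Emit:
{"op": "jog_arm", "data": {"motion": [{"dx": 0,"dy": 0,"dz": -0.2,"turn": 0},{"dx": 0,"dy": 0,"dz": -0.2,"turn": 0},{"dx": 0,"dy": 0,"dz": 0,"turn": 0},{"dx": 0,"dy": 0,"dz": 0,"turn": 0},{"dx": 0,"dy": 0,"dz": 0,"turn": 0}]}}

```text
time: 14.08
tool_pos: [0.5353, -0.1828, 0.2094]
tcp_rot: [2.55, 1.835, 0.0]
wrist_force: [0.5, -0.8, -1.0]
width: 0.389
```

Emit:
{"op": "jog_arm", "data": {"motion": [{"dx": 0,"dy": 0,"dz": -0.2,"turn": 0},{"dx": 0,"dy": 0,"dz": 0,"turn": 0},{"dx": 0,"dy": 0,"dz": 0,"turn": 0},{"dx": 0,"dy": 0,"dz": 0,"turn": 0}]}}

```text
time: 14.42
tool_pos: [0.5352, -0.1828, 0.2072]
tcp_rot: [-2.55, -1.835, 0.0]
wrist_force: [-0.1, 0.8, -0.0]
width: 0.388
```

Emit:
{"op": "jog_arm", "data": {"motion": [{"dx": 0,"dy": 0,"dz": -0.2,"turn": 0},{"dx": 0,"dy": 0,"dz": 0,"turn": 0},{"dx": 0,"dy": 0,"dz": 0,"turn": 0},{"dx": 0,"dy": 0,"dz": 0,"turn": 0}]}}

```text
time: 14.75
tool_pos: [0.5352, -0.1828, 0.2052]
tcp_rot: [-2.55, -1.835, 0.0]
wrist_force: [0.2, 0.2, -0.2]
width: 0.386
```

Emit:
{"op": "jog_arm", "data": {"motion": [{"dx": 0,"dy": 0,"dz": -0.2,"turn": 0},{"dx": 0,"dy": 0,"dz": 0,"turn": 0},{"dx": 0,"dy": 0,"dz": 0,"turn": 0},{"dx": 0,"dy": 0,"dz": 0,"turn": 0}]}}

```text
time: 15.08
tool_pos: [0.5355, -0.1829, 0.2039]
tcp_rot: [2.549, 1.835, 0.001]
wrist_force: [-1.0, 0.6, 3.0]
width: 0.386
```

Emit:
{"op": "jog_arm", "data": {"motion": [{"dx": 0,"dy": 0,"dz": -0.2,"turn": 0},{"dx": 0,"dy": 0,"dz": 0,"turn": 0},{"dx": 0,"dy": 0,"dz": 0,"turn": 0},{"dx": 0,"dy": 0,"dz": 0,"turn": 0}]}}

```text
time: 15.42
tool_pos: [0.5356, -0.1829, 0.2018]
tcp_rot: [2.549, 1.835, 0.001]
wrist_force: [-1.1, 0.8, 6.0]
width: 0.387
```

Emit:
{"op": "jog_arm", "data": {"motion": [{"dx": 0,"dy": 0,"dz": -0.15,"turn": 0},{"dx": 0,"dy": 0,"dz": 0,"turn": 0},{"dx": 0,"dy": 0,"dz": 0,"turn": 0},{"dx": 0,"dy": 0,"dz": 0,"turn": 0},{"dx": 0,"dy": 0,"dz": 0,"turn": 0},{"dx": 0,"dy": 0,"dz": 0,"turn": 0}]}}

```text
time: 15.92
tool_pos: [0.5356, -0.183, 0.2006]
tcp_rot: [2.549, 1.835, 0.001]
wrist_force: [-0.1, 0.9, 7.5]
width: 0.384
```

```bash
python3 - <<'E'
from h import *
F=[];P=[]
for k in range(8):
    im,d=grab('scene','s5'); s=bot.read_state(); F.append(s['wrist_force']); P.append(s['tool_pos'])
print(np.mean(F,0),np.std(F,0),np.mean(P,0),s['time'],s['width'],s['torque'])
cv2.imwrite('pics/c7.png',cv2.resize(im[110:220,180:290],(600,600),interpolation=2)[:,:,::-1])
E
```

```text
[-1.40805016  0.21375074  6.23442579] [0.3223677  0.54469188 0.5114003 ] [ 0.53562047 -0.18293199  0.20063795] 16.3167 0.3830241068984106 [0.15239806 0.31574578 0.03674941]
```

View pics/c7.png

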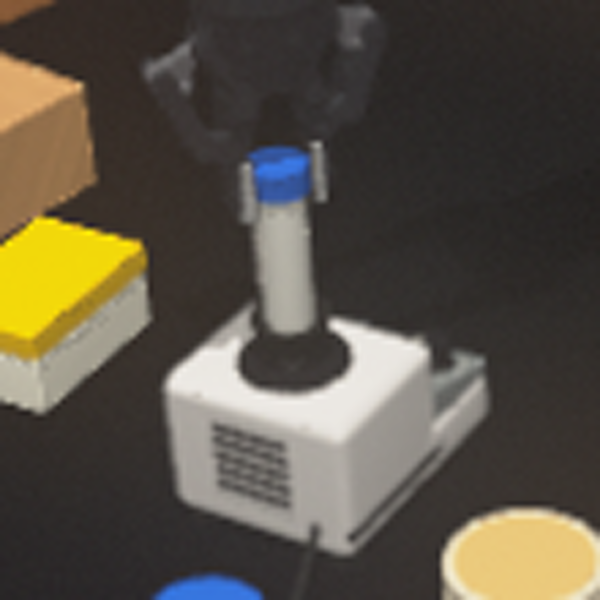

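The crop shows the tube standing upright in the cup, with the fingers only on the cap and well above the mixer. By force the cup has sunk about 3.8 mm, by position about 4.5 mm, so I'll press slightly more and hold.

Emit:
{"op": "jog_arm", "data": {"motion": [{"dx": 0,"dy": 0,"dz": -0.08,"turn": 0},{"dx": 0,"dy": 0,"dz": 0,"turn": 0},{"dx": 0,"dy": 0,"dz": 0,"turn": 0},{"dx": 0,"dy": 0,"dz": 0,"turn": 0},{"dx": 0,"dy": 0,"dz": 0,"turn": 0},{"dx": 0,"dy": 0,"dz": 0,"turn": 0}]}}

```text
time: 16.82
tool_pos: [0.5356, -0.183, 0.2]
tcp_rot: [2.549, 1.835, 0.001]
wrist_force: [-2.2, 1.9, 6.6]
width: 0.388
```

```bash
cat > f.py <<'E'
from h import *
F=[];P=[];Z=[]
for k in range(16):
    im,d=viewer.read_camera('scene'); s=bot.read_state(); F.append(s['wrist_force']); P.append(s['tool_pos']); Z.append(d)
d=np.median(Z,0); np.savez('pics/press.npz',im=im,d=d)
print(np.mean(F,0),np.array(F)[:,2].round(1),np.mean(P,0),s['time'],s['width'])
# cap top now and cup rim height before/after, median depth
C=cloud('scene',d); q=np.linalg.norm(C[...,:2]-[.5353,-.183],axis=-1)
t=C[(q<.012)&(C[...,2]>.2)&(C[...,2]<.24)]; print('cap top z',np.nanpercentile(t[:,2],[50,75]),len(t), 'tip est',np.nanpercentile(t[:,2],60)-.115)
E
python3 f.py
```

```text
[-1.50855984  0.45358166  6.64056   ] [7.3 6.7 6.4 7.5 7.1 6.6 6.6 5.8 6.2 5.8 6.7 6.8 6.5 6.2 6.8 7.2] [ 0.53563576 -0.18294113  0.19999094] 17.6167 0.3876109996105088
cap top z [0.23025752 0.23046279] 24 tip est 0.11533326345452331
```

Emit:
{"op": "jog_arm", "data": {"motion": [{"dx": 0,"dy": 0,"dz": -0.04,"turn": 0},{"dx": 0,"dy": 0,"dz": 0,"turn": 0},{"dx": 0,"dy": 0,"dz": 0,"turn": 0},{"dx": 0,"dy": 0,"dz": 0,"turn": 0},{"dx": 0,"dy": 0,"dz": 0,"turn": 0},{"dx": 0,"dy": 0,"dz": 0,"turn": 0},{"dx": 0,"dy": 0,"dz": 0,"turn": 0},{"dx": 0,"dy": 0,"dz": 0,"turn": 0},{"dx": 0,"dy": 0,"dz": 0,"turn": 0},{"dx": 0,"dy": 0,"dz": 0,"turn": 0},{"dx": 0,"dy": 0,"dz": 0,"turn": 0},{"dx": 0,"dy": 0,"dz": 0,"turn": 0}]}}

```text
time: 18.62
tool_pos: [0.5357, -0.183, 0.1997]
tcp_rot: [2.549, 1.835, 0.001]
wrist_force: [-2.0, 0.0, 6.9]
width: 0.384
```

Emit:
{"op": "jog_arm", "data": {"motion": [{"dx": 0,"dy": 0,"dz": 0,"turn": 0},{"dx": 0,"dy": 0,"dz": 0,"turn": 0},{"dx": 0,"dy": 0,"dz": 0,"turn": 0},{"dx": 0,"dy": 0,"dz": 0,"turn": 0},{"dx": 0,"dy": 0,"dz": 0,"turn": 0},{"dx": 0,"dy": 0,"dz": 0,"turn": 0},{"dx": 0,"dy": 0,"dz": 0,"turn": 0},{"dx": 0,"dy": 0,"dz": 0,"turn": 0},{"dx": 0,"dy": 0,"dz": 0,"turn": 0},{"dx": 0,"dy": 0,"dz": 0,"turn": 0},{"dx": 0,"dy": 0,"dz": 0,"turn": 0},{"dx": 0,"dy": 0,"dz": 0,"turn": 0}]}}

```text
time: 19.62
tool_pos: [0.5357, -0.1829, 0.1997]
tcp_rot: [2.549, 1.835, 0.001]
wrist_force: [-1.5, 1.3, 6.5]
width: 0.388
```

```bash
python3 f.py; python3 - <<'E'
from h import *
im,d=grab('top','t9'); C=cloud('top',d); print((C[249:256,372:387,2]*1000).round(0).astype(int))
cv2.imwrite('pics/t9c.png',cv2.resize(im[100:300,130:430],(800,533),interpolation=2)[:,:,::-1])
E
```

```text
[-1.62746025  0.62314643  7.15953037] [6.6 6.  6.7 6.8 7.3 7.8 7.4 7.1 7.4 7.6 7.3 7.  7.3 7.  7.7 7.5] [ 0.53564521 -0.18294439  0.19966521] 20.4167 0.3888122567758462
cap top z [0.23012214 0.23036545] 22 tip est 0.11530622943774775
[[                  62                  296                  298
                   300                  301                  301
                   301                  302                  303
                   301                  578                  580
                   583                  584                  582]
 [                  61                   64                   67
                    72                  298                  299
                   299                  302                  300
                   300                  579                  581
                   583                  584                  587]
 [                  61                   71                   70
                    70                   72                   69
                    70                  299                  297
                   
[... 776 characters left out ...]
        58                   61                   67
                    69                   67                   69
                    65                   64                   67
                   583                  584                  586
                   586                  588                  589]
 [                  62                   59                   68
                    67                   70                   66
                    62                   64                  580
                   583                  585                  586
                   588                  589                  589]]<stdin>:2: RuntimeWarning: invalid value encountered in cast
```

View pics/t9c.png

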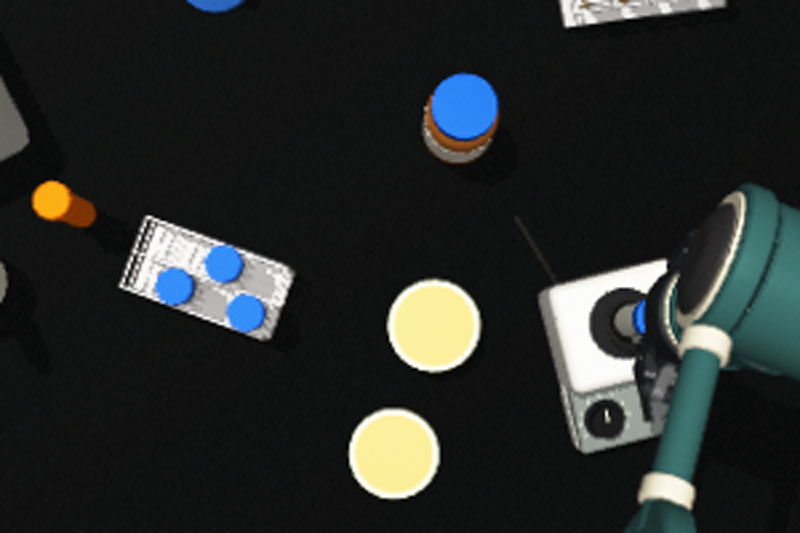

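The view shows the rack with its three short tubes, the dishes and the bottle in place, and the tube held in the cup. Force (about 7.7 N with the tube's weight), TCP position and depth put the cup 4.7–5.3 mm down, held for about 2.8 s with no movement.

```bash
python3 -c "
from workcell import bot
print(bot.finish_job(), bot.read_state()['time'])"
```

```text
the job is handed in; nothing more can be done
the job is handed in; nothing more can be done
```

The job is handed in: the rocker is in touch mode and the sample tube is still gripped and pressed in the mixer's cup. No verdict was reported.

- **Rocker:** I pushed the half away from the dial down against its stop with about 14 N. Depth readings showed it tilted the other way from before: the dial side is now at about 71 mm and the touch side at about 63 mm. The arm hides the touch side in the last picture, but the dial side is still raised.
- **Tube:** I took the tall tube from the rack by its cap and stood it upright in the cup. In the pictures the fingers touched only the cap, well clear of the mixer.
- **Press:** The cup sank about 4.7 mm by force, about 5.3 mm by the drop in tool height since contact, and about 4.7 mm by the depth of the cap top. These differ by about 0.6 mm. I held it without moving for about 2.5 s, and the grip opening stayed steady.
- **Depth check:** The cap-top depth hardly changed after the last 0.4 mm step, so that check is less exact than the other two.
- **Rest of the bench:** In the last pictures the short tubes, dishes, bottle and orange look-alike are where they were. The last clock reading before handing in was about 20 s of the 61 s allowed.

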